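# Put the sharpening stones away in their stands

## Robot

A 6-joint arm with a two-finger parallel gripper is mounted at the origin on the work surface. World frame = base frame: x ahead of the robot, y to its left, z up, the work surface at z = 0. Lengths are in mm, angles in rad, forces in N, time in s.
With the tool pointing down it reaches from about 350 to 875 mm from the base axis. Payload 4.2 kg.
Tool frame: the origin (TCP) lies midway between the tips of the shut fingers; the grasp point (between the pads) lies 19 mm behind it; x points along the fingers, y is the direction in which the jaws open and shut, and the axes are right-handed (so a half turn about x gives the same grasp; the last joint's range is limited). The gripper opens to 85 mm and grips with 20 to 120 N. Pads are 22 mm wide; open, the fingers measure 114 mm over their backs; the gripper's body (76 mm by 85 mm) begins 54 mm behind the grasp point. The pads swing forward as they close: fully open they stand 13 mm farther back than shut.
Start: joints at [-1.049, 0.385, 0.008, 0, -1.194, -0.259], TCP at [162.383, -603.516, 203.312] pointing down, gripper open.
Joint ranges: [-3.14, 3.14], [-1.21, 2.06], [-1.07, 1.41], [-3.16, 2.05], [-2.99, -0.16], [-3.1, 3.1]. Speed limits (rad/s): [2.79, 2.79, 3.14, 3.14, 3.14, 3.14].

## Interface

Orientations are given as a unit quaternion [x, y, z, w].
In Python, from bench import readout, imaging, arm gives the robot as it stands.
- The arm moves only by the tool arm_command, never from a script. Its argument "increments" is a list of rows, each a list of 3 entries, a list of its own where there are three numbers: the turn, a rotation vector about the world's x, y, z in degrees, then the shift along the world's x, y, z in mm, then the closure, from 0 (fully open) to 1 (shut). In form: [[[ax, ay, az], [tx, ty, tz], fingers], ...]. A call has exactly 5 rows; each row is the pose to reach, as a shift and turn from the pose measured when the call began; what a row does not reach only later rows make up. A row lasts 1/10 s, in which the tool goes at most 50 mm and 8.59 degrees, less where a joint would pass 70% of its speed; a pose out of reach is approached as far as the arm can. A call with a gripper value outside its range is refused whole. The fingers move at their own pace and stop on an object; the grip force is fixed at half the most. Time passes only in rows, so rows that repeat a pose let the fingers close, or fill a call up. It gives the time, the measured TCP pose, the force and the opening at its end, in the units of the state.
- readout.read_state(): the state, without advancing time (a new reading comes with each control period).
- imaging.get_image(name): name is "side" or "top"; returns (picture, depth): 480x640x3 uint8, blue, green, red; 480x640 float32, mm along the optical axis (not along the pixel's ray), 0 where there is no reading.
- imaging.camera_info(name): a dict with "vfov" (degrees; the focal length in pixels is half the picture's height over the tangent of half this angle, whatever the lens; pixels are square), "cx", "cy" (the principal point, pixels), "D" ([k1, k2, p1, p2, k3] as OpenCV has them; the pictures are not rectified), "eye" and "rotation" of the camera in the world. Camera axes: x right, y down, z forward; pixel columns grow to the right and rows downward; lengths in mm; the calibration is good to about 2 mm. A picture is of the moment at which its call begins. camera_info takes no time and is no camera call.
- arm.job_done(): hands the job in, once; it reports no verdict.
The state is a dict: "clock": time; "joints": joint angles; "joint_vel": joint speeds; "joint_efforts": joint torques, N m; "position": TCP position; "ee_rot": TCP orientation; "contact_force": force on the tool from outside, world axes, zero at the start; "wrist_torque": the same for the moment, N m; "gripper_width": finger opening in mm.
Only numpy, scipy, OpenCV 4.12 (cv2) and the standard library are available. Lean on these libraries where they do the work, as an engineer would, in place of code of your own. Each camera call takes 0.05 s, during which the arm holds its last target. There are 200 camera calls.

## Task

The four sharpening stones are lying about on a knife sharpener's bench: put each one into the wooden-rimmed stand whose pocket has its shape and size (long bar, short bar, narrow bar, round puck). Every stone must end lying flat on the floor of its own pocket, inside the rim; they are brittle, so lower each one gently onto the floor before letting go, never drop it in.

Things in the scene. Friction and masses are not known exactly. Their poses are not given: they have to be found in the camera images.
- long_stone: Loose sharpening stone of grey grit on a thin darker layer: rectangular bar 120 long x 40 wide x 25 high mm, about 0.28 kg, lying flat on the table. Origin: centre of its underside. Body y runs along its length, x across its width, z up.
- long_stand: Fixed shallow stand for the long stone: wooden rim round a black rubber floor, pocket 134 x 54 mm (7 mm of play all round the stone), outside 144 x 64 mm; rim top 10 mm and pocket floor 4 mm above the table. Origin: centre of its underside, on the table. Body y runs along the pocket's length, x across it, z up.
- short_stone: Loose sharpening stone of grey grit on a thin darker layer: rectangular bar 75 long x 40 wide x 25 high mm, about 0.17 kg, lying flat on the table. Origin: centre of its underside. Body y runs along its length, x across its width, z up.
- short_stand: Fixed shallow stand for the short stone: wooden rim round a black rubber floor, pocket 89 x 54 mm (7 mm of play all round the stone), outside 99 x 64 mm; rim top 10 mm and pocket floor 4 mm above the table. Origin: centre of its underside, on the table. Body y runs along the pocket's length, x across it, z up.
- narrow_stone: Loose sharpening stone of grey grit on a thin darker layer: slim rectangular bar 100 long x 20 wide x 25 high mm, about 0.12 kg, lying flat on the table. Origin: centre of its underside. Body y runs along its length, x across its width, z up.
- narrow_stand: Fixed shallow stand for the narrow stone: wooden rim round a black rubber floor, pocket 114 x 34 mm (7 mm of play all round the stone), outside 124 x 44 mm; rim top 10 mm and pocket floor 4 mm above the table. Origin: centre of its underside, on the table. Body y runs along the pocket's length, x across it, z up.
- round_stone: Loose sharpening stone of grey grit on a thin darker layer: round puck 50 in diameter and 25 high mm, about 0.11 kg, lying flat on the table. Origin: centre of its underside.
- round_stand: Fixed shallow stand for the round stone: wooden rim round a black rubber floor, round pocket of diameter 64 mm (7 mm of play all round the stone), outside diameter 74 mm; rim top 10 mm and pocket floor 4 mm above the table. Origin: centre of its underside, on the table.
Mind the look-alikes: they are no part of the job. Leave any red look-alike of the long_stone alone. Leave any blue look-alike of the round_stone alone.

How it is judged:
By the outcome, as a careful person would: the job done as asked, in the order asked, and still so for the second after the job is handed in, with the robot touching nothing.
It also fails if it takes over 106 s, if anything falls off the work surface, if the arm or the gripper's body presses on something with over 40 N, if the wrist force passes 120 N, or if a joint passes its speed limit or range.

## Working session

There is one attempt and no reset: what is moved stays moved. The work goes in short steps, Python scripts to look and compute and a tool call to move; the robot and the scene stay as the last step left them, time stands still between calls to the robot, and variables do not carry over. Pictures are saved under pics/ and viewed, about 12 in all and at most 16, crops included, and the job is handed in when it is done.

Besides the shell and the picture viewer there is one more tool, called after "Request:" as name(argument=value, ...), one argument or row to a line, values as JSON. arm_command: Moves the arm, as the interface text tells. Its arguments: {"type":"object","properties":{"increments":{"type":"array","items":{"type":"array"}}},"required":["increments"]}

```bash
mkdir -p pics; cat > h.py <<'E'
import numpy as np, cv2, json
from bench import readout, imaging
def cam(n):
    i=imaging.camera_info(n); f=240/np.tan(np.radians(i["vfov"]/2))
    K=np.array([[f,0,i["cx"]],[0,f,i["cy"]],[0,0,1]]); return K,np.array(i["D"],float),np.array(i["eye"],float),np.array(i["rotation"],float)
def toz(n,uv,z):
    K,D,e,R=cam(n)
    p=cv2.undistortPoints(np.array(uv,float).reshape(-1,1,2),K,D).reshape(-1,2)
    r=np.c_[p,np.ones(len(p))]@R.T
    return e+r*((z-e[2])/r[:,2])[:,None]
E
python3 - <<'E'
from h import *
for n in("top","side"):
    print(n,imaging.camera_info(n))
    p,d=imaging.get_image(n); cv2.imwrite(f"pics/{n}0.png",p); np.save(f"{n}0.npy",d)
print(readout.read_state())
E
```

```text
top {'vfov': 52.21978803467891, 'cx': 323.8383707039491, 'cy': 239.97087547595285, 'D': array([-0.05515034,  0.        ,  0.        ,  0.        ,  0.        ]), 'eye': array([ 461.2730776 ,   59.52516791, 1013.9726332 ]), 'rotation': array([ 0.71282095, -0.7004509 ,  0.02853032, -0.02099648])}
side {'vfov': 52.31771308621355, 'cx': 324.83999893594387, 'cy': 238.38877441959636, 'D': array([-0.02284814,  0.        ,  0.        ,  0.        ,  0.        ]), 'eye': array([352.14061701, 698.47959503, 762.03509379]), 'rotation': array([-0.1367419 ,  0.92101546, -0.36196275,  0.04489028])}
{'clock': 0.1, 'joints': array([-1.04942805e+00,  3.85483580e-01,  6.77569962e-03, -4.32316168e-04,
       -1.19400372e+00, -2.58597909e-01]), 'joint_vel': array([ 0.00160244, -0.00226389,  0.00274816,  0.00059909, -0.00077147,
       -0.00289163]), 'joint_efforts': array([-8.88447848e-04, -3.93318629e+01,  1.88930279e+01,  4.19796199e+00,
       -2.58980923e-03,  1.00925365e-05]), 'position': array([ 162.21284526, -602.99118277,  202.33422856]), 'ee_rot': array([-0.09190005,  0.70114557,  0.09326068,  0.70089351]), 'contact_force': array([ 0.05060903,  0.68767019, -0.31688566]), 'wrist_torque': array([-0.02270819, -0.00459952, -0.01851918]), 'gripper_width': 84.92705672085671}
```

Rotation is a quaternion; convert it.

```bash
sed -i 's/np.array(i\["rotation"\],float)$/Rot.from_quat(i["rotation"]).as_matrix()/; 1a from scipy.spatial.transform import Rotation as Rot' h.py; python3 -c "
from h import *
print(cam('top')[3])
print(Rot.from_quat(readout.read_state()['ee_rot']).as_matrix().round(3))"
```

```text
[[ 0.01710913 -0.99739408  0.07008803]
 [-0.99979022 -0.01785538 -0.01003471]
 [ 0.01126    -0.06990164 -0.99749034]]
[[-0.001 -0.26   0.966]
 [ 0.002  0.966  0.26 ]
 [-1.     0.002 -0.   ]]
```

View pics/top0.png

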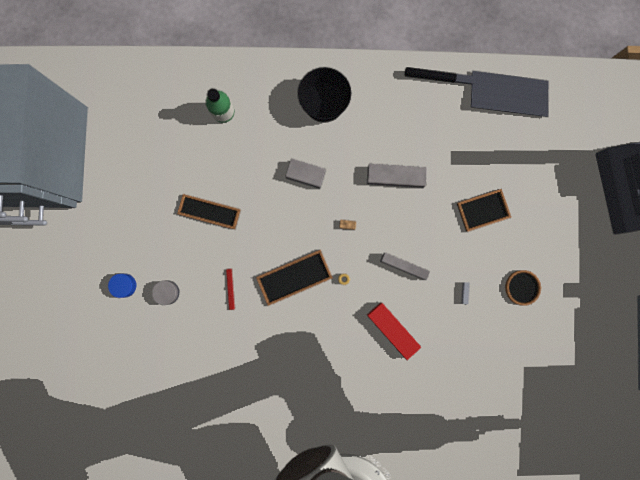

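View pics/side0.png

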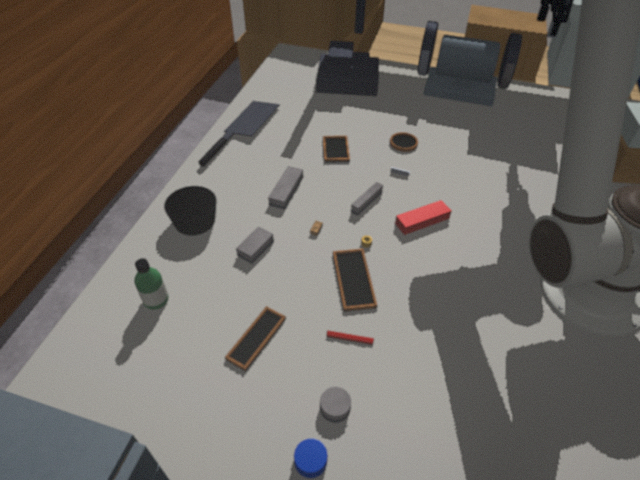

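Top view: the long stone is at (397,175), short stone (306,173), narrow stone (404,266) and round stone (165,292), with the blue look-alike beside it at (122,286). The stands are narrow (208,212), long (294,278), short (484,210) and round (522,288). The red bar at (394,331) is a look-alike. The side view shows the same layout.

```bash
cat >> h.py <<'E'
def cloud(n,d):
    K,D,e,R=cam(n); v,u=np.mgrid[0:480,0:640]
    p=cv2.undistortPoints(np.stack([u.ravel(),v.ravel()],1).astype(float).reshape(-1,1,2),K,D).reshape(-1,2)
    return ((np.c_[p,np.ones(len(p))]*d.reshape(-1,1))@R.T+e).reshape(480,640,3)
def fit(P):  # centre, long, short, angle of long side deg
    r=cv2.minAreaRect(P[:,:2].astype(np.float32)); b=cv2.boxPoints(r)
    s=[b[1]-b[0],b[2]-b[1]]; s.sort(key=np.linalg.norm)
    return np.round(r[0],1),np.linalg.norm(s[1]).round(1),np.linalg.norm(s[0]).round(1),np.degrees(np.arctan2(s[1][1],s[1][0])).round(1)%180
ST={"long":(397,175),"short":(306,173),"narrow":(404,266),"round":(165,292),"blue":(122,286),"red":(394,331)}
SD={"narrow":(208,212),"long":(294,278),"short":(484,210),"round":(522,288)}
def blob(m,uv,rad=6):
    n,l=cv2.connectedComponents(m.astype(np.uint8)); k=l[uv[1]-rad:uv[1]+rad+1,uv[0]-rad:uv[0]+rad+1].ravel(); k=k[k>0]
    return l==np.bincount(k).argmax() if len(k) else l<0
def px(m): v,u=np.nonzero(m); return np.c_[u,v]
E
python3 - <<'E'
from h import *
p=cv2.imread("pics/top0.png"); d=np.load("top0.npy"); C=cloud("top",d)
print("table z", [C[a,b,2].round(1) for a,b in((230,150),(130,420),(330,300),(250,550))])
for k,(u,v) in ST.items():
    m=blob((C[...,2]>14)&(C[...,2]<45),(u,v)); P=C[m]; print(k,m.sum(),fit(toz("top",px(m),25)),P[:,2].mean().round(1))
hsv=cv2.cvtColor(p,cv2.COLOR_BGR2HSV)
for k,(u,v) in SD.items():
    m=np.zeros((480,640),bool); m[v-40:v+41,u-40:u+41]=True
    w=m&(hsv[...,1]>90)&(hsv[...,0]<25)&(hsv[...,2]>40)
    if k=="long": w[:,332:]=0
    b=blob(w,(u,v),38); fl=blob(m&(p.max(2)<45),(u,v))
    print("stand",k,fit(toz("top",px(b),10)),"floor",fit(toz("top",px(fl),6)))
E
```

```text
table z [np.float64(0.6), np.float64(0.7), np.float64(2.2), np.float64(-0.8)]
long 1189 (array([666.6, -97.4]), np.float32(121.5), np.float32(42.4), np.float32(87.5)) 25.9
short 739 (array([667.1,  90.9]), np.float32(75.6), np.float32(42.0), np.float32(73.9)) 25.7
narrow 510 (array([ 481.9, -115.4]), np.float32(101.2), np.float32(20.8), np.float32(68.1)) 26.1
round 494 (array([419.9, 368.9]), np.float32(50.9), np.float32(48.2), np.float32(91.2)) 25.7
blue 502 (array([432.1, 459.3]), np.float32(51.5), np.float32(48.4), np.float32(91.3)) 25.6
red 1222 (array([350.7, -94. ]), np.float32(122.4), np.float32(40.2), np.float32(42.4)) 26.5
stand narrow (array([586.9, 289.2]), np.float32(124.3), np.float32(43.2), np.float32(75.9)) floor (array([587.8, 289.5]), np.float32(110.9), np.float32(31.7), np.float32(76.0))
stand long (array([454.5, 109.9]), np.float32(142.9), np.float32(63.2), np.float32(114.1)) floor (array([454.3, 108.7]), np.float32(131.5), np.float32(52.1), np.float32(114.3))
stand short (array([ 601.3, -282.7]), np.float32(100.0), np.float32(63.2), np.float32(108.8)) floor (array([ 601.8, -285.2]), np.float32(86.2), np.float32(51.5), np.float32(109.2))
stand round (array([ 440.6, -364.8]), np.float32(72.4), np.float32(68.2), np.float32(90.6)) floor (array([ 440.5, -367.6]), np.float32(60.2), np.float32(58.9), np.float32(134.5))
```

Request:
arm_command(
  increments=[
    [[0, 0, 72.5], [504, 506, -90], 0],
    [[0, 0, 72.5], [504, 506, -90], 0],
    [[0, 0, 72.5], [504, 506, -90], 0],
    [[0, 0, 72.5], [504, 506, -90], 0],
    [[0, 0, 72.5], [504, 506, -90], 0],
  ],
)

```text
clock: 0.6
position: [338.1, -425.9, 171.2]
ee_rot: [-0.344, 0.618, 0.345, 0.617]
contact_force: [0.1, -0.2, -0.3]
gripper_width: 85.5
```

```bash
cat > g.py <<'E'
import sys
from h import *
s=readout.read_state(); R=Rot.from_quat(s["ee_rot"]).as_matrix()
x,y,z,a=map(float,sys.argv[1:5])
c,n=np.cos(np.radians(a)),np.sin(np.radians(a))
T=np.array([[0,-n*-1*0+0,0]]*3) if 0 else np.column_stack([[0,0,-1],[c,n,0],np.cross([0,0,-1],[c,n,0])])
print("turn",np.degrees(Rot.from_matrix(T@R.T).as_rotvec()).round(1),"shift",(np.array([x,y,z])-s["position"]).round(1),"pos",s["position"].round(1),"F",s["contact_force"].round(1),"w",round(s["gripper_width"],1),"t",s["clock"])
E
sed -i 's/T=np.array.*else /T=/' g.py
python3 g.py 666.6 -97.4 100 177.5
```

```text
turn [-0.  -0.1 29.1] shift [328.5 328.5 -71.2] pos [ 338.1 -425.9  171.2] F [ 0.1 -0.2 -0.3] w 85.5 t 0.6
```

Request:
arm_command(
  increments=[
    [[0, 0, 29], [328, 328, -71], 0],
    [[0, 0, 29], [328, 328, -71], 0],
    [[0, 0, 29], [328, 328, -71], 0],
    [[0, 0, 29], [328, 328, -71], 0],
    [[0, 0, 29], [328, 328, -71], 0],
  ],
)

```text
clock: 1.1
position: [512.7, -250.9, 133.2]
ee_rot: [-0.488, 0.512, 0.489, 0.51]
contact_force: [1.3, -0.4, -0.2]
gripper_width: 85.5
```

```bash
python3 g.py 666.6 -97.4 60 177.5
```

```text
turn [-0.  -0.1  0.1] shift [153.9 153.5 -73.2] pos [ 512.7 -250.9  133.2] F [ 1.3 -0.4 -0.2] w 85.5 t 1.1
```

Request:
arm_command(
  increments=[
    [[0, 0, 0], [154, 153.5, -50], 0],
    [[0, 0, 0], [154, 153.5, -60], 0],
    [[0, 0, 0], [154, 153.5, -73], 0],
    [[0, 0, 0], [154, 153.5, -73], 0],
    [[0, 0, 0], [154, 153.5, -73], 0],
  ],
)

```text
clock: 1.6
position: [667.6, -94.8, 57.8]
ee_rot: [-0.488, 0.512, 0.49, 0.509]
contact_force: [0.3, -0.8, -0.8]
gripper_width: 85.4
```

```bash
python3 g.py 666.6 -97.4 9 177.5; python3 - <<'E'
from h import *
p,d=imaging.get_image("side"); cv2.imwrite("pics/s1.png",cv2.resize(p[80:320,180:500],None,fx=2.3,fy=2.3))
E
```

```text
turn [-0.  -0.3 -0. ] shift [ -1.   -2.6 -48.8] pos [667.6 -94.8  57.8] F [ 0.3 -0.8 -0.8] w 85.4 t 1.6
```

View pics/s1.png

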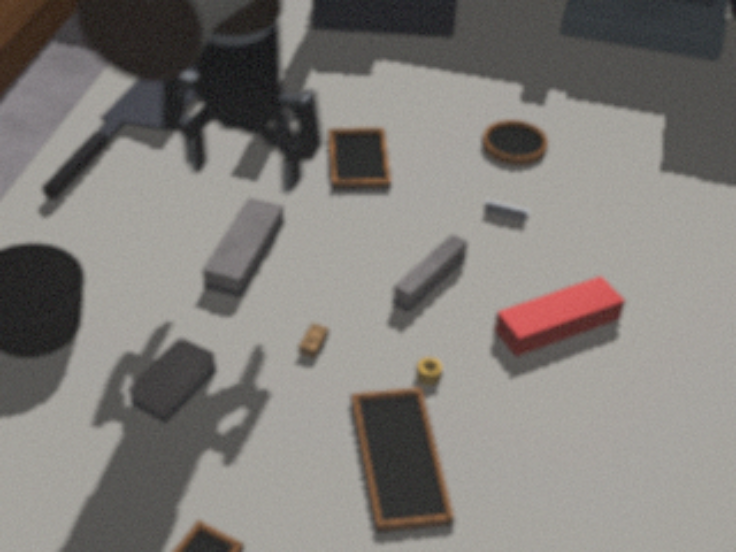

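The crop shows the gripper over the long stone, with the fingertips at about (200,160) and (290,185) and the stone at (245,245). That offset fits the hover height, so I'm descending.

Request:
arm_command(
  increments=[
    [[0, 0, 0], [-1, -2.5, -20], 0],
    [[0, 0, 0], [-1, -2.5, -40], 0],
    [[0, 0, 0], [-1, -2.5, -49], 0],
    [[0, 0, 0], [-1, -2.5, -49], 0.2],
    [[0, 0, 0], [-1, -2.5, -49], 0.3],
  ],
)

```text
clock: 2.15
position: [668.8, -95.3, 7.4]
ee_rot: [-0.489, 0.511, 0.491, 0.509]
contact_force: [0.9, -0.0, 0.1]
gripper_width: 60.3
```

```bash
python3 g.py 666.6 -97.4 9 177.5
```

```text
turn [ 0.  -0.2 -0.2] shift [-2.2 -2.1  1.6] pos [668.8 -95.3   7.4] F [ 0.9 -0.   0.1] w 60.3 t 2.15
```

Request:
arm_command(
  increments=[
    [[0, 0, 0], [-1.5, -2, 1.5], 0.5],
    [[0, 0, 0], [-1.5, -2, 1.5], 0.8],
    [[0, 0, 0], [-1.5, -2, 1.5], 0.8],
    [[0, 0, 0], [-1.5, -2, 1.5], 0.8],
    [[0, 0, 0], [-1.5, -2, 1.5], 0.8],
  ],
)

```text
clock: 2.65
position: [667.3, -97.3, 9.1]
ee_rot: [-0.489, 0.511, 0.491, 0.509]
contact_force: [0.3, 0.3, 0.4]
gripper_width: 16.9
```

```bash
python3 g.py 666.6 -97.4 9 177.5
```

```text
turn [ 0.  -0.2 -0.2] shift [-0.7 -0.1 -0.1] pos [667.3 -97.3   9.1] F [0.3 0.3 0.4] w 16.9 t 2.65
```

The opening is 16.9 mm, so the fingers missed the 40 mm stone. I'll take a look.

```bash
python3 - <<'E'
from h import *
for n in("side","top"):
    p,d=imaging.get_image(n); cv2.imwrite(f"pics/{n}2f.png",p); np.save(f"{n}2.npy",d)
    a=p[90:270,220:420] if n=="side" else p[80:260,300:500]
    cv2.imwrite(f"pics/{n}2.png",cv2.resize(a,None,fx=3,fy=3))
E
```

```text
(no output)
```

View pics/side2.png

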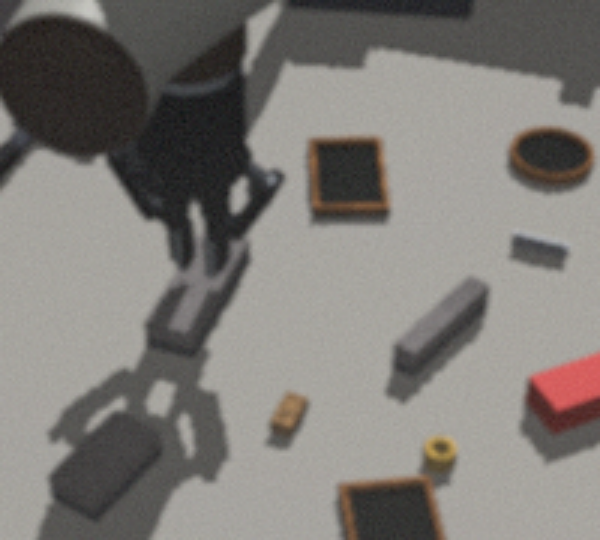

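```bash
python3 - <<'E'
from h import *
d=np.load("side2.npy"); C=cloud("side",d); p=cv2.imread("pics/side2f.png")
for r in range(158,200,3):
    print(r,[(c,p[r,c].max(),*C[r,c].astype(int)) for c in (278,281,287,290,293)])
C=cloud("top",np.load("top2.npy")); print([C[a,b].round(0) for a,b in((230,150),(175,420),(175,412))])
s=readout.read_state(); print(s["joints"].round(3))
E
```

```text
158 [(278, np.uint8(43), np.int64(677), np.int64(-82), np.int64(106)), (281, np.uint8(40), np.int64(680), np.int64(-105), np.int64(88)), (287, np.uint8(55), np.int64(656), np.int64(-79), np.int64(113)), (290, np.uint8(40), np.int64(649), np.int64(-79), np.int64(115)), (293, np.uint8(41), np.int64(646), np.int64(-90), np.int64(107))]
161 [(278, np.uint8(45), np.int64(679), np.int64(-84), np.int64(95)), (281, np.uint8(50), np.int64(678), np.int64(-99), np.int64(85)), (287, np.uint8(80), np.int64(657), np.int64(-83), np.int64(102)), (290, np.uint8(41), np.int64(649), np.int64(-80), np.int64(106)), (293, np.uint8(34), np.int64(650), np.int64(-101), np.int64(90))]
164 [(278, np.uint8(40), np.int64(680), np.int64(-86), np.int64(86)), (281, np.uint8(38), np.int64(678), np.int64(-99), np.int64(76)), (287, np.uint8(133), np.int64(701), np.int64(-194), np.int64(-1)), (290, np.uint8(29), np.int64(652), np.int64(-85), np.int64(93)), (293, np.uint8(40), np.int64(647), np.int64(-91), np.int64(90))]
167 [(278, np.uint8(58), np.int64(682), np.int64(-90), np.int64(74)), (281, np.uint8(39), np.int64(6
[... 2984 characters left out ...]
 np.int64(666), np.int64(-58), np.int64(26)), (287, np.uint8(72), np.int64(654), np.int64(-64), np.int64(23)), (290, np.uint8(66), np.int64(651), np.int64(-76), np.int64(14)), (293, np.uint8(90), np.int64(650), np.int64(-90), np.int64(2))]
197 [(278, np.uint8(122), np.int64(668), np.int64(-45), np.int64(27)), (281, np.uint8(125), np.int64(662), np.int64(-48), np.int64(26)), (287, np.uint8(68), np.int64(652), np.int64(-58), np.int64(20)), (290, np.uint8(61), np.int64(651), np.int64(-74), np.int64(6)), (293, np.uint8(140), np.int64(648), np.int64(-86), np.int64(-2))]
[array([547., 413.,  -1.]), array([ 630., -108.,  207.]), array([631., -95., 202.])]
[ 0.094  0.644 -0.075 -0.    -0.856 -0.134]
```

View pics/top2.png

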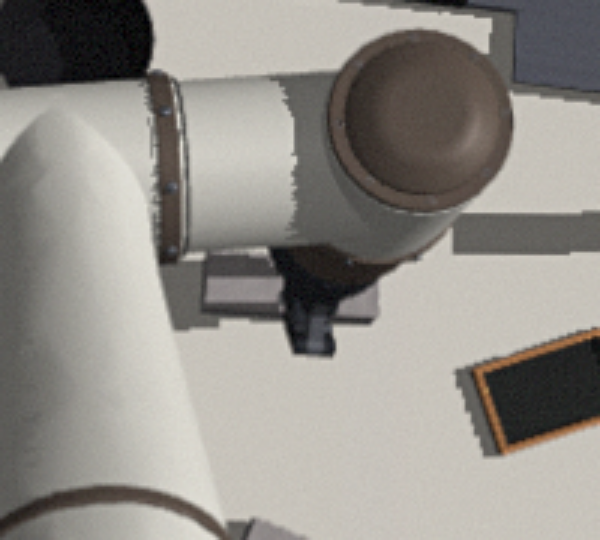

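```bash
python3 - <<'E'
from h import *
K,D,e,R=cam("side")
def proj(P): return cv2.projectPoints(((np.array(P,float)-e)@R).reshape(-1,1,3),np.zeros(3),np.zeros(3),K,D)[0].reshape(-1,2).round(1)
for z in (58,71,85,101): print(z,proj([(717,-86,z),(617,-84,z)]))
for z in (9,25,40): print(z,proj([(675,-86,z),(655,-84,z)]))
# finger lowest z via cloud in box
C=cloud("side",np.load("side2.npy")).reshape(-1,3); p=cv2.imread("pics/side2f.png").reshape(-1,3)
m=(abs(C[:,0]-666)<30)&(C[:,1]>-100)&(C[:,1]<-75)&(C[:,2]>31)&(C[:,2]<60); print(C[m][:,2].min(), np.sort(C[m][:,2])[:15].round(0))
E
```

```text
58 [[263.3 170.9]
 [305.4 180.2]]
71 [[262.9 166.3]
 [305.3 175.7]]
85 [[262.4 161.3]
 [305.2 170.7]]
101 [[261.8 155.5]
 [305.2 164.8]]
9 [[282.  191. ]
 [289.9 193.3]]
25 [[281.7 185.8]
 [289.7 188.1]]
40 [[281.3 180.7]
 [289.4 183. ]]
36.62260770537921 [37. 38. 39. 40. 40. 40. 41. 41. 42. 42. 43. 43. 43. 43. 44.]
```

The depth data put the real fingertips at z≈38, about 30 mm above the stone's contact zone, while the readout says 9. The xy position is fine, so the reported z reads about 30 mm low. I'll reopen, go lower in small steps and watch the force.

Request:
arm_command(
  increments=[
    [[0, 0, 0], [-0.5, 0, 2], 0.1],
    [[0, 0, 0], [-0.5, 0, 2], 0.1],
    [[0, 0, 0], [-0.5, 0, 2], 0.1],
    [[0, 0, 0], [-0.5, 0, 2], 0.1],
    [[0, 0, 0], [-0.5, 0, 2], 0.1],
  ],
)

```text
clock: 3.25
position: [666.8, -97.2, 10.9]
ee_rot: [-0.489, 0.511, 0.491, 0.509]
contact_force: [0.5, -0.0, -0.9]
gripper_width: 76.9
```

Request:
arm_command(
  increments=[
    [[0, 0, 0], [0, 0, -8], 0.1],
    [[0, 0, 0], [0, 0, -14], 0.1],
    [[0, 0, 0], [0, 0, -20], 0.1],
    [[0, 0, 0], [0, 0, -20], 0.1],
    [[0, 0, 0], [0, 0, -20], 0.1],
  ],
)

```text
clock: 3.75
position: [666.6, -97.3, -9.6]
ee_rot: [-0.489, 0.511, 0.491, 0.509]
contact_force: [-0.2, -0.8, -0.0]
gripper_width: 77.1
```

```bash
python3 g.py 666.6 -97.4 9 177.5;  python3 - <<'E'
from h import *
p,d=imaging.get_image("side"); C=cloud("side",d); np.save("side3.npy",d); cv2.imwrite("pics/side3f.png",p)
for lo,hi in((600,645),(690,740)):
    m=(C[...,0]>lo)&(C[...,0]<hi)&(C[...,1]>-115)&(C[...,1]<-75)&(C[...,2]>8)&(C[...,2]<70)&(p.max(2)<85); print(np.sort(C[m][:,2])[:12].round(0),C[m].mean(0).round(0))
cv2.imwrite("pics/side3.png",cv2.resize(p[110:230,230:350],None,fx=4,fy=4))
E
```

```text
turn [ 0.  -0.3 -0.2] shift [ 0.  -0.1 18.6] pos [666.6 -97.3  -9.6] F [-0.2 -0.8 -0. ] w 77.1 t 3.75
[34. 35. 38. 38. 39. 39. 41. 42. 42. 43. 44. 45.] [621. -88.  53.]
[32. 32. 33. 34. 35. 35. 36. 37. 37. 37. 38. 38.] [708. -94.  53.]
```

View pics/side3.png

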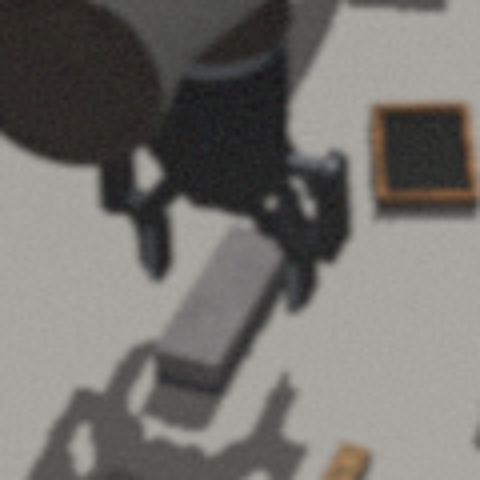

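The fingers now straddle the stone at (220,300) in the crop, with tips at about (155,275) and (297,305). Their depth gives z≈33, so the roughly 31 mm offset still holds.

Request:
arm_command(
  increments=[
    [[0, 0, 0], [0, 0, -6], 0.1],
    [[0, 0, 0], [0, 0, -12], 0.4],
    [[0, 0, 0], [0, 0, -12], 0.7],
    [[0, 0, 0], [0, 0, -12], 0.8],
    [[0, 0, 0], [0, 0, -12], 0.8],
  ],
)

```text
clock: 4.3
position: [667.4, -97.2, -20.9]
ee_rot: [-0.489, 0.511, 0.491, 0.509]
contact_force: [0.9, -0.0, -0.6]
gripper_width: 38.6
```

Request:
arm_command(
  increments=[
    [[0, 0, 0], [0, 0, 0], 0.8],
    [[0, 0, 0], [0, 0, 0], 0.8],
    [[0, 0, 0], [0, 0, 5], 0.8],
    [[0, 0, 0], [0, 0, 15], 0.8],
    [[0, 0, 0], [0, 0, 30], 0.8],
  ],
)

```text
clock: 4.8
position: [666.1, -97.2, 8.7]
ee_rot: [-0.488, 0.512, 0.491, 0.508]
contact_force: [0.5, -0.1, -3.0]
gripper_width: 38.6
```

```bash
python3 g.py 454.4 109.3 30 204.2
```

```text
turn [ 0.1 -0.3 26.5] shift [-211.7  206.5   21.3] pos [666.1 -97.2   8.7] F [ 0.5 -0.1 -3. ] w 38.6 t 4.8
```

Held: 38.6 mm opening and −3 N, which matches 0.28 kg. Moving to the long stand.

Request:
arm_command(
  increments=[
    [[0, 0, 26.5], [-212, 206.5, 20], 0.8],
    [[0, 0, 26.5], [-212, 206.5, 20], 0.8],
    [[0, 0, 26.5], [-212, 206.5, 20], 0.8],
    [[0, 0, 26.5], [-212, 206.5, 20], 0.8],
    [[0, 0, 26.5], [-212, 206.5, 20], 0.8],
  ],
)

```text
clock: 5.3
position: [487.4, 77.6, 27.1]
ee_rot: [-0.593, 0.385, 0.594, 0.383]
contact_force: [-0.1, 1.2, -3.7]
gripper_width: 38.4
```

```bash
python3 g.py 454.4 109.3 0 204.2
```

```text
turn [ 0.1 -0.2  0. ] shift [-33.   31.7 -27.1] pos [487.4  77.6  27.1] F [-0.1  1.2 -3.7] w 38.4 t 5.3
```

Request:
arm_command(
  increments=[
    [[0, 0, 0], [-33, 31.5, 0], 0.8],
    [[0, 0, 0], [-33, 31.5, -10], 0.8],
    [[0, 0, 0], [-33, 31.5, -20], 0.8],
    [[0, 0, 0], [-33, 31.5, -20], 0.8],
    [[0, 0, 0], [-33, 31.5, -20], 0.8],
  ],
)

```text
clock: 5.8
position: [455.2, 108.4, 7.1]
ee_rot: [-0.593, 0.386, 0.594, 0.383]
contact_force: [0.0, 0.3, -2.9]
gripper_width: 38.2
```

```bash
python3 g.py 454.4 109.3 -17 204.2; python3 - <<'E'
from h import *
p,d=imaging.get_image("side"); np.save("side4.npy",d); C=cloud("side",d)
cv2.imwrite("pics/side4.png",cv2.resize(p[200:340,280:440],None,fx=4,fy=4))
E
```

```text
turn [ 0.1 -0.2  0.1] shift [ -0.8   0.9 -24.1] pos [455.2 108.4   7.1] F [ 0.   0.3 -2.9] w 38.2 t 5.8
```

View pics/side4.png

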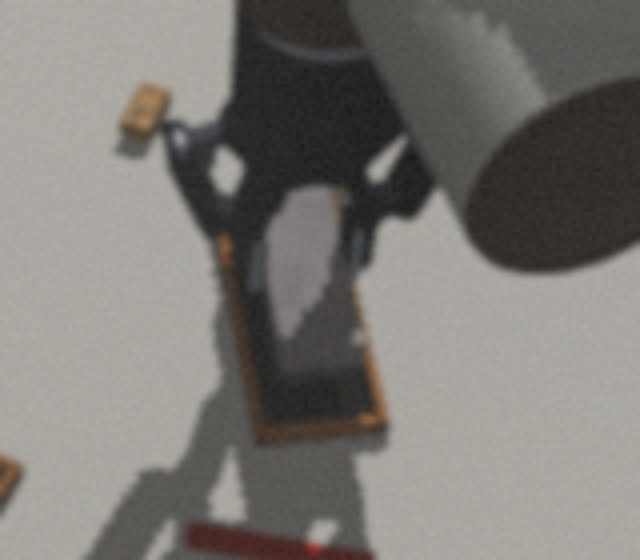

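```bash
python3 - <<'E'
from h import *
C=cloud("side",np.load("side4.npy"))
u=np.array([-.410,.912]); c=np.array([454.4,109.3])
q=(C[...,:2]-c)@u; w=(C[...,:2]-c)@np.array([.912,.41])
m=(abs(w)<15)&(q>20)&(q<75)&(C[...,2]>20)&(C[...,2]<62)
top=m&(C[...,2]>48); print("zmax",np.percentile(C[m][:,2],[5,50,90,98]).round(0),"end q",np.percentile(q[m],[90,97,99.5]).round(1))
m2=(abs(w)<30)&(q>20)&(q<52)&(C[...,2]>25)&(C[...,2]<62); print("w range",np.percentile(w[m2],[1,3,97,99]).round(1))
E
```

```text
zmax [33. 53. 55. 56.] end q [58.1 58.9 59.5]
w range [-18.1 -17.3  21.   21.2]
```

The stone is centred over its pocket (end at +59 of the expected 60 mm, bottom at z≈29). Lowering.

Request:
arm_command(
  increments=[
    [[0, 0, 0], [-0.5, 0.5, -8], 0.8],
    [[0, 0, 0], [-0.5, 0.5, -15], 0.8],
    [[0, 0, 0], [-0.5, 0.5, -20], 0.8],
    [[0, 0, 0], [-0.5, 0.5, -22], 0.8],
    [[0, 0, 0], [-0.5, 0.5, -23], 0.8],
  ],
)

```text
clock: 6.35
position: [454.7, 108.8, -16.3]
ee_rot: [-0.593, 0.386, 0.594, 0.383]
contact_force: [0.1, -0.4, -2.5]
gripper_width: 38.4
```

Request:
arm_command(
  increments=[
    [[0, 0, 0], [0, 0, -0.5], 0.8],
    [[0, 0, 0], [0, 0, -1], 0.8],
    [[0, 0, 0], [0, 0, -1.5], 0.8],
    [[0, 0, 0], [0, 0, -1.5], 0.8],
    [[0, 0, 0], [0, 0, -1.5], 0.8],
  ],
)

```text
clock: 6.85
position: [454.8, 108.8, -17.0]
ee_rot: [-0.593, 0.386, 0.594, 0.383]
contact_force: [-3.0, -1.7, 6.9]
gripper_width: 38.6
```

Contact with the floor (+7 N). Releasing and lifting.

Request:
arm_command(
  increments=[
    [[0, 0, 0], [0, 0, 0], 0.3],
    [[0, 0, 0], [0, 0, 0], 0.2],
    [[0, 0, 0], [0, 0, 0], 0.2],
    [[0, 0, 0], [0, 0, 5], 0.1],
    [[0, 0, 0], [0, 0, 30], 0.1],
  ],
)

```text
clock: 7.35
position: [453.1, 107.8, 11.5]
ee_rot: [-0.592, 0.388, 0.595, 0.382]
contact_force: [-0.9, 0.1, 0.6]
gripper_width: 77.0
```

```bash
python3 g.py 667.1 90.9 15 163.9
```

```text
turn [  0.1  -0.6 -40.2] shift [214.  -16.9   3.5] pos [453.1 107.8  11.5] F [-0.9  0.1  0.6] w 77.0 t 7.35
```

Request:
arm_command(
  increments=[
    [[0, 0, -8], [0, 0, 20], 0.1],
    [[0, 0, -40], [214, -17, 20], 0.1],
    [[0, 0, -40], [214, -17, 15], 0.1],
    [[0, 0, -40], [214, -17, 10], 0.1],
    [[0, 0, -40], [214, -17, 5], 0.1],
  ],
)

```text
clock: 7.85
position: [654.3, 91.9, 19.8]
ee_rot: [-0.422, 0.567, 0.427, 0.564]
contact_force: [0.1, 1.0, 0.6]
gripper_width: 76.8
```

```bash
python3 g.py 667.1 90.9 -21.5 163.9
```

```text
turn [-0.1 -0.4  0.1] shift [ 12.8  -1.  -41.3] pos [654.3  91.9  19.8] F [0.1 1.  0.6] w 76.8 t 7.85
```

Request:
arm_command(
  increments=[
    [[0, -0.3, 0], [13, -1, 0], 0.1],
    [[0, -0.3, 0], [13, -1, -12], 0.1],
    [[0, -0.3, 0], [13, -1, -25], 0.1],
    [[0, -0.3, 0], [13, -1, -41], 0.1],
    [[0, -0.3, 0], [13, -1, -41], 0.2],
  ],
)

```text
clock: 8.35
position: [663.5, 90.5, -24.5]
ee_rot: [-0.423, 0.568, 0.427, 0.563]
contact_force: [0.1, -0.9, -0.9]
gripper_width: 68.8
```

```bash
python3 g.py 667.1 90.9 -21.5 163.9
```

```text
turn [-0.  -0.5  0.1] shift [3.6 0.4 3. ] pos [663.5  90.5 -24.5] F [ 0.1 -0.9 -0.9] w 68.8 t 8.35
```

Request:
arm_command(
  increments=[
    [[0, -0.4, 0], [3.5, 0.5, 3], 0.3],
    [[0, -0.4, 0], [3.5, 0.5, 3], 0.3],
    [[0, -0.4, 0], [3.5, 0.5, 3], 0.5],
    [[0, -0.4, 0], [3.5, 0.5, 3], 0.8],
    [[0, -0.4, 0], [3.5, 0.5, 3], 0.8],
  ],
)

```text
clock: 8.85
position: [668.3, 91.4, -19.8]
ee_rot: [-0.425, 0.565, 0.425, 0.566]
contact_force: [0.3, 0.7, 5.6]
gripper_width: 38.9
```

Request:
arm_command(
  increments=[
    [[0, 0, 0], [0, 0, 0], 0.8],
    [[0, 0, 0], [0, 0, 0], 0.8],
    [[0, 0, 0], [0, 0, 0], 0.8],
    [[0, 0, 0], [0, 0, 10], 0.8],
    [[0, 0, 0], [0, 0, 30], 0.8],
  ],
)

```text
clock: 9.35
position: [666.2, 90.7, 8.2]
ee_rot: [-0.424, 0.567, 0.425, 0.564]
contact_force: [-0.2, 0.2, -2.0]
gripper_width: 38.6
```

```bash
python3 g.py 601.5 -284 25 199
```

```text
turn [ 0.1 -0.3 35.2] shift [ -64.7 -374.7   16.8] pos [666.2  90.7   8.2] F [-0.2  0.2 -2. ] w 38.6 t 9.35
```

Request:
arm_command(
  increments=[
    [[0, -0.2, 8], [-3, -20, 15], 0.8],
    [[0, -0.2, 35], [-65, -374.5, 20], 0.8],
    [[0, -0.2, 35], [-65, -374.5, 20], 0.8],
    [[0, -0.2, 35], [-65, -374.5, 20], 0.8],
    [[0, -0.2, 35], [-65, -374.5, 20], 0.8],
  ],
)

```text
clock: 9.85
position: [628.1, -126.4, 26.0]
ee_rot: [0.576, -0.411, -0.576, -0.41]
contact_force: [0.6, 0.5, -1.4]
gripper_width: 38.9
```

```bash
python3 g.py 601.5 -284 10 199
```

```text
turn [ 0.1 -0.1 -0. ] shift [ -26.6 -157.6  -16. ] pos [ 628.1 -126.4   26. ] F [ 0.6  0.5 -1.4] w 38.9 t 9.85
```

Request:
arm_command(
  increments=[
    [[0, 0, 0], [-26.5, -157.5, -5], 0.8],
    [[0, 0, 0], [-26.5, -157.5, -10], 0.8],
    [[0, 0, 0], [-26.5, -157.5, -15], 0.8],
    [[0, 0, 0], [-26.5, -157.5, -18], 0.8],
    [[0, 0, 0], [-26.5, -157.5, -18], 0.8],
  ],
)

```text
clock: 10.35
position: [599.6, -286.0, 6.6]
ee_rot: [-0.574, 0.413, 0.576, 0.411]
contact_force: [-0.6, 0.3, -1.8]
gripper_width: 38.5
```

```bash
python3 g.py 601.5 -284 -17 199; cat > chk.py <<'E'
import sys
from h import *
n=sys.argv[1]; cx,cy,a,hw=map(float,sys.argv[2:6]); zl,zh=float(sys.argv[6]),float(sys.argv[7])
p,d=imaging.get_image(n); C=cloud(n,d); np.save("last.npy",d); cv2.imwrite("pics/last.png",p)
u=np.array([np.cos(np.radians(a)),np.sin(np.radians(a))]); v=np.array([-u[1],u[0]])
X=C[...,:2]-[cx,cy]; q=X@u; w=X@v
m=(abs(w)<hw)&(abs(q)<75)&(C[...,2]>zl)&(C[...,2]<zh)&(p.max(2)>50)
print(m.sum(),"q",np.percentile(q[m],[.5,3,97,99.5]).round(1),"w",np.percentile(w[m],[.5,3,97,99.5]).round(1),"z",np.percentile(C[m][:,2],[3,50,97]).round(1))
E
python3 chk.py side 601.5 -284 109 30 25 65
python3 - <<'E'
import cv2
p=cv2.imread("pics/last.png"); cv2.imwrite("pics/side5.png",cv2.resize(p[90:210,280:440],None,fx=4,fy=4))
E
```

```text
turn [ 0.1 -0.2  0.2] shift [  1.9   2.  -23.6] pos [ 599.6 -286.     6.6] F [-0.6  0.3 -1.8] w 38.5 t 10.35
433 q [-36.7 -31.5  37.7  39.3] w [-28.6 -23.9  25.   28.4] z [34.8 51.9 59.7]
```

View pics/side5.png

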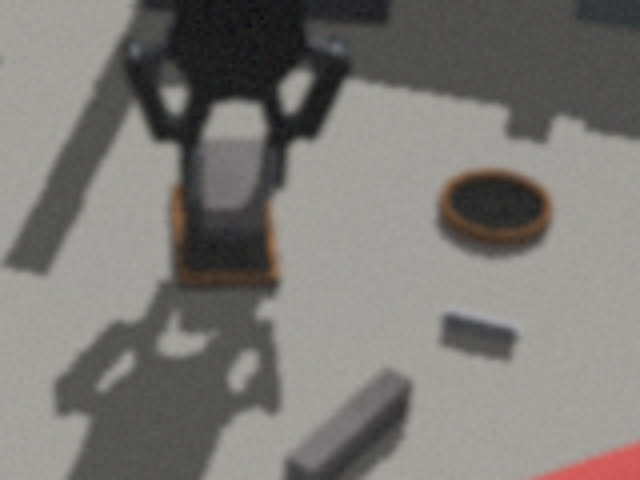

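The crop shows the short stone over its stand at (230,210). Its near end is at +38 mm of the expected 37.5, and its bottom is at z≈28. Lowering.

Request:
arm_command(
  increments=[
    [[0, 0, 0], [1, 1, -8], 0.8],
    [[0, 0, 0], [1, 1, -15], 0.8],
    [[0, 0, 0], [1, 1, -20], 0.8],
    [[0, 0, 0], [1, 1, -22], 0.8],
    [[0, 0, 0], [1, 1, -23], 0.8],
  ],
)

```text
clock: 10.9
position: [601.6, -282.7, -15.7]
ee_rot: [-0.575, 0.412, 0.576, 0.41]
contact_force: [-2.1, 2.5, 3.5]
gripper_width: 39.1
```

Request:
arm_command(
  increments=[
    [[0, 0, 0], [0, 0, -0.5], 0.8],
    [[0, 0, 0], [0, 0, -1], 0.8],
    [[0, 0, 0], [0, 0, -1.5], 0.8],
    [[0, 0, 0], [0, 0, -1.5], 0.8],
    [[0, 0, 0], [0, 0, -1.5], 0.8],
  ],
)

```text
clock: 11.4
position: [601.7, -282.6, -15.8]
ee_rot: [-0.575, 0.412, 0.576, 0.41]
contact_force: [-2.2, 1.8, 6.1]
gripper_width: 38.7
```

Request:
arm_command(
  increments=[
    [[0, 0, 0], [0, 0, 0], 0.3],
    [[0, 0, 0], [0, 0, 0], 0.2],
    [[0, 0, 0], [0, 0, 0], 0.2],
    [[0, 0, 0], [0, 0, 5], 0.1],
    [[0, 0, 0], [0, 0, 30], 0.1],
  ],
)

```text
clock: 11.9
position: [599.3, -282.0, 11.4]
ee_rot: [-0.573, 0.413, 0.578, 0.409]
contact_force: [0.2, 0.0, -0.1]
gripper_width: 76.6
```

```bash
python3 g.py 481.9 -115.4 15 158.1
```

```text
turn [ -0.2  -0.5 -40.8] shift [-117.4  166.6    3.6] pos [ 599.3 -282.    11.4] F [ 0.2  0.  -0.1] w 76.6 t 11.9
```

Request:
arm_command(
  increments=[
    [[0, -0.3, -6], [0, 0, 20], 0.1],
    [[0, -0.3, -40.5], [-117, 166.5, 20], 0.1],
    [[0, -0.3, -40.5], [-117, 166.5, 15], 0.1],
    [[0, -0.3, -40.5], [-117, 166.5, 10], 0.1],
    [[0, -0.3, -40.5], [-117, 166.5, 5], 0.1],
  ],
)

```text
clock: 12.4
position: [486.2, -120.1, 18.4]
ee_rot: [-0.398, 0.583, 0.4, 0.585]
contact_force: [0.4, 0.6, -0.5]
gripper_width: 76.3
```

```bash
python3 g.py 481.9 -115.4 -20 158.1
```

```text
turn [-0.3  0.  -0.6] shift [ -4.3   4.7 -38.4] pos [ 486.2 -120.1   18.4] F [ 0.4  0.6 -0.5] w 76.3 t 12.4
```

Request:
arm_command(
  increments=[
    [[-0.3, 0, -0.6], [-4.5, 4.5, 0], 0.1],
    [[-0.3, 0, -0.6], [-4.5, 4.5, -15], 0.1],
    [[-0.3, 0, -0.6], [-4.5, 4.5, -30], 0.1],
    [[-0.3, 0, -0.6], [-4.5, 4.5, -38], 0.1],
    [[-0.3, 0, -0.6], [-4.5, 4.5, -38], 0.3],
  ],
)

```text
clock: 12.9
position: [481.1, -115.7, -20.3]
ee_rot: [-0.396, 0.586, 0.396, 0.585]
contact_force: [0.1, 1.0, -0.0]
gripper_width: 63.9
```

```bash
python3 g.py 481.9 -115.4 -20 158.1
```

```text
turn [ 0.  -0.1  0. ] shift [0.8 0.3 0.3] pos [ 481.1 -115.7  -20.3] F [ 0.1  1.  -0. ] w 63.9 t 12.9
```

Request:
arm_command(
  increments=[
    [[0, 0, 0], [0.5, 0, 0], 0.5],
    [[0, 0, 0], [0.5, 0, 0], 0.7],
    [[0, 0, 0], [0.5, 0, 0], 0.9],
    [[0, 0, 0], [0.5, 0, 0], 0.95],
    [[0, 0, 0], [0.5, 0, 0], 0.95],
  ],
)

```text
clock: 13.4
position: [482.3, -115.8, -19.6]
ee_rot: [-0.396, 0.586, 0.396, 0.586]
contact_force: [-0.4, 0.1, 5.2]
gripper_width: 18.8
```

Request:
arm_command(
  increments=[
    [[0, 0, 0], [0, 0, 0], 0.95],
    [[0, 0, 0], [0, 0, 0], 0.95],
    [[0, 0, 0], [0, 0, 0], 0.95],
    [[0, 0, 0], [0, 0, 10], 0.95],
    [[0, 0, 0], [0, 0, 30], 0.95],
  ],
)

```text
clock: 13.9
position: [480.7, -115.8, 9.6]
ee_rot: [-0.395, 0.587, 0.396, 0.585]
contact_force: [-0.1, 0.2, -0.4]
gripper_width: 18.6
```

```bash
python3 g.py 587.3 289.3 25 166
```

```text
turn [ 0.1 -0.3  7.9] shift [106.6 405.1  15.4] pos [ 480.7 -115.8    9.6] F [-0.1  0.2 -0.4] w 18.6 t 13.9
```

Request:
arm_command(
  increments=[
    [[0, 0, 8], [0, 10, 20], 0.95],
    [[0, 0, 8], [106.5, 405, 22], 0.95],
    [[0, 0, 8], [106.5, 405, 22], 0.95],
    [[0, 0, 8], [106.5, 405, 22], 0.95],
    [[0, 0, 8], [106.5, 405, 22], 0.95],
  ],
)

```text
clock: 14.4
position: [532.8, 89.1, 31.1]
ee_rot: [-0.435, 0.558, 0.436, 0.556]
contact_force: [1.4, -0.2, -0.4]
gripper_width: 18.5
```

```bash
python3 g.py 587.3 289.3 8 166
```

```text
turn [ 0.1 -0.2 -0.1] shift [ 54.5 200.2 -23.1] pos [532.8  89.1  31.1] F [ 1.4 -0.2 -0.4] w 18.5 t 14.4
```

Request:
arm_command(
  increments=[
    [[0, 0, 0], [54.5, 200, 0], 0.95],
    [[0, 0, 0], [54.5, 200, 0], 0.95],
    [[0, 0, 0], [54.5, 200, -5], 0.95],
    [[0, 0, 0], [54.5, 200, -10], 0.95],
    [[0, 0, 0], [54.5, 200, -20], 0.95],
  ],
)

```text
clock: 14.9
position: [589.3, 294.9, 12.0]
ee_rot: [-0.437, 0.555, 0.437, 0.556]
contact_force: [0.3, -0.4, -1.0]
gripper_width: 18.4
```

Request:
arm_command(
  increments=[
    [[0, 0, 0], [0, 0, 0], 0.95],
    [[0, 0, 0], [0, 0, 0], 0.95],
    [[0, 0, 0], [0, 0, 0], 0.95],
    [[0, 0, 0], [0, 0, 0], 0.95],
    [[0, 0, 0], [0, 0, 0], 0.95],
  ],
)

```text
clock: 15.4
position: [589.5, 293.9, 12.7]
ee_rot: [-0.436, 0.555, 0.437, 0.557]
contact_force: [-0.2, -0.1, -1.0]
gripper_width: 18.2
```

```bash
python3 g.py 587.3 289.3 -16 166; python3 chk.py side 587.3 289.3 76 12 25 65
python3 - <<'E'
import cv2
p=cv2.imread("pics/last.png"); cv2.imwrite("pics/side6.png",cv2.resize(p[240:400,170:330],None,fx=3.5,fy=3.5))
E
```

```text
turn [-0.1  0.1 -0.3] shift [ -2.2  -4.6 -28.7] pos [589.5 293.9  12.7] F [-0.2 -0.1 -1. ] w 18.2 t 15.4
304 q [19.4 23.8 54.5 54.8] w [-11.1  -9.4   9.4   9.9] z [36.4 56.3 59.5]
```

View pics/side6.png

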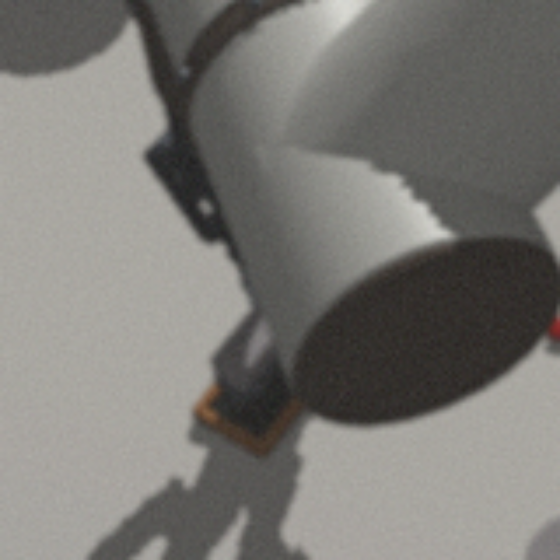

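The near end is at +54.7 mm with the tool 5 mm past target. The planned correction brings it to the expected 50, centred across (±9.5). Lowering.

Request:
arm_command(
  increments=[
    [[0, 0, 0], [-2, -4.5, -5], 0.95],
    [[0, 0, 0], [-2, -4.5, -13], 0.95],
    [[0, 0, 0], [-2, -4.5, -20], 0.95],
    [[0, 0, 0], [-2, -4.5, -25], 0.95],
    [[0, 0, 0], [-2, -4.5, -27], 0.95],
  ],
)

```text
clock: 15.95
position: [586.9, 289.2, -15.5]
ee_rot: [-0.436, 0.556, 0.437, 0.556]
contact_force: [-5.0, -1.1, 6.7]
gripper_width: 18.6
```

Request:
arm_command(
  increments=[
    [[0, 0, 0], [0, 0, -0.5], 0.95],
    [[0, 0, 0], [0, 0, -1], 0.95],
    [[0, 0, 0], [0, 0, -1.5], 0.95],
    [[0, 0, 0], [0, 0, -2], 0.95],
    [[0, 0, 0], [0, 0, -2], 0.95],
  ],
)

```text
clock: 16.45
position: [586.9, 289.2, -15.5]
ee_rot: [-0.437, 0.556, 0.437, 0.556]
contact_force: [-4.2, -1.2, 8.0]
gripper_width: 18.6
```

Request:
arm_command(
  increments=[
    [[0, 0, 0], [0, 0, 0], 0.6],
    [[0, 0, 0], [0, 0, 0], 0.5],
    [[0, 0, 0], [0, 0, 0], 0.4],
    [[0, 0, 0], [0, 0, 5], 0.2],
    [[0, 0, 0], [0, 0, 30], 0.1],
  ],
)

```text
clock: 16.95
position: [584.8, 287.7, 11.7]
ee_rot: [-0.436, 0.559, 0.437, 0.554]
contact_force: [-0.3, 0.1, -0.1]
gripper_width: 76.2
```

```bash
python3 g.py 419.9 368.9 20 172
```

```text
turn [ 0.2 -0.3  5.7] shift [-164.9   81.2    8.3] pos [584.8 287.7  11.7] F [-0.3  0.1 -0.1] w 76.2 t 16.95
```

Request:
arm_command(
  increments=[
    [[0, -0.2, 2], [0, 0, 20], 0],
    [[0, -0.2, 5.5], [-165, 81, 22], 0],
    [[0, -0.2, 5.5], [-165, 81, 22], 0],
    [[0, -0.2, 5.5], [-165, 81, 20], 0],
    [[0, -0.2, 5.5], [-165, 81, 15], 0],
  ],
)

```text
clock: 17.45
position: [417.9, 370.1, 27.6]
ee_rot: [-0.464, 0.535, 0.463, 0.533]
contact_force: [0.6, 0.6, -0.2]
gripper_width: 85.6
```

```bash
python3 g.py 419.9 368.9 -22 172
```

```text
turn [ 0.1 -0.1  0.1] shift [  2.   -1.2 -49.6] pos [417.9 370.1  27.6] F [ 0.6  0.6 -0.2] w 85.6 t 17.45
```

Request:
arm_command(
  increments=[
    [[0, 0, 0], [2, -1, -15], 0],
    [[0, 0, 0], [2, -1, -30], 0],
    [[0, 0, 0], [2, -1, -42], 0],
    [[0, 0, 0], [2, -1, -50], 0],
    [[0, 0, 0], [2, -1, -50], 0.1],
  ],
)

```text
clock: 17.95
position: [419.7, 368.3, -23.6]
ee_rot: [-0.464, 0.536, 0.463, 0.533]
contact_force: [0.2, 0.7, 0.8]
gripper_width: 77.1
```

```bash
python3 g.py 419.9 368.9 -22 172
```

```text
turn [ 0.3 -0.2  0.2] shift [0.2 0.6 1.6] pos [419.7 368.3 -23.6] F [0.2 0.7 0.8] w 77.1 t 17.95
```

Request:
arm_command(
  increments=[
    [[0, 0, 0], [0, 0.5, 1.5], 0.3],
    [[0, 0, 0], [0, 0.5, 1.5], 0.5],
    [[0, 0, 0], [0, 0.5, 1.5], 0.7],
    [[0, 0, 0], [0, 0.5, 1.5], 0.7],
    [[0, 0, 0], [0, 0.5, 1.5], 0.7],
  ],
)

```text
clock: 18.45
position: [420.4, 369.5, -21.0]
ee_rot: [-0.464, 0.535, 0.463, 0.533]
contact_force: [0.3, -0.3, 5.6]
gripper_width: 48.2
```

Request:
arm_command(
  increments=[
    [[0, 0, 0], [0, 0, 0], 0.7],
    [[0, 0, 0], [0, 0, 0], 0.7],
    [[0, 0, 0], [0, 0, 0], 0.7],
    [[0, 0, 0], [0, 0, 10], 0.7],
    [[0, 0, 0], [0, 0, 30], 0.7],
  ],
)

```text
clock: 18.95
position: [419.2, 367.9, 7.8]
ee_rot: [-0.464, 0.537, 0.462, 0.532]
contact_force: [0.5, 0.3, -1.0]
gripper_width: 48.0
```

```bash
python3 g.py 440.5 -366 60 172
```

```text
turn [ 0.4 -0.3  0.2] shift [  21.3 -733.9   52.2] pos [419.2 367.9   7.8] F [ 0.5  0.3 -1. ] w 48.0 t 18.95
```

Request:
arm_command(
  increments=[
    [[0.3, -0.2, 0], [2, -20, 30], 0.7],
    [[0.3, -0.2, 0], [21.5, -734, 40], 0.7],
    [[0.3, -0.2, 0], [21.5, -734, 40], 0.7],
    [[0.3, -0.2, 0], [21.5, -734, 40], 0.7],
    [[0.3, -0.2, 0], [21.5, -734, 40], 0.7],
  ],
)

```text
clock: 19.45
position: [426.1, 146.1, 41.0]
ee_rot: [-0.463, 0.535, 0.463, 0.534]
contact_force: [0.9, -0.2, -2.0]
gripper_width: 47.8
```

```bash
python3 g.py 440.5 -366 45 172
```

```text
turn [ 0.1 -0.   0.1] shift [  14.4 -512.1    4. ] pos [426.1 146.1  41. ] F [ 0.9 -0.2 -2. ] w 47.8 t 19.45
```

Request:
arm_command(
  increments=[
    [[0, 0, 0], [14.5, -512, 4], 0.7],
    [[0, 0, 0], [14.5, -512, 4], 0.7],
    [[0, 0, 0], [14.5, -512, 4], 0.7],
    [[0, 0, 0], [14.5, -512, 4], 0.7],
    [[0, 0, 0], [14.5, -512, 4], 0.7],
  ],
)

```text
clock: 19.95
position: [433.0, -103.8, 43.2]
ee_rot: [-0.464, 0.534, 0.463, 0.534]
contact_force: [1.4, 0.4, -1.5]
gripper_width: 48.3
```

```bash
python3 g.py 440.5 -366 40 172
```

```text
turn [ 0.1 -0.   0.1] shift [   7.5 -262.2   -3.2] pos [ 433.  -103.8   43.2] F [ 1.4  0.4 -1.5] w 48.3 t 19.95
```

Request:
arm_command(
  increments=[
    [[0, 0, 0], [7.5, -262, -3], 0.7],
    [[0, 0, 0], [7.5, -262, -3], 0.7],
    [[0, 0, 0], [7.5, -262, -3], 0.7],
    [[0, 0, 0], [7.5, -262, -10], 0.7],
    [[0, 0, 0], [7.5, -262, -20], 0.7],
  ],
)

```text
clock: 20.45
position: [440.6, -353.0, 27.7]
ee_rot: [-0.465, 0.534, 0.462, 0.534]
contact_force: [2.0, 1.7, -1.1]
gripper_width: 47.9
```

```bash
python3 g.py 440.5 -366 7 172
```

```text
turn [0.1 0.1 0.1] shift [ -0.1 -13.  -20.7] pos [ 440.6 -353.    27.7] F [ 2.   1.7 -1.1] w 47.9 t 20.45
```

Request:
arm_command(
  increments=[
    [[0, 0, 0], [0, -13, -5], 0.7],
    [[0, 0, 0], [0, -13, -12], 0.7],
    [[0, 0, 0], [0, -13, -18], 0.7],
    [[0, 0, 0], [0, -13, -20], 0.7],
    [[0, 0, 0], [0, -13, -20], 0.7],
  ],
)

```text
clock: 20.95
position: [440.5, -364.5, 7.6]
ee_rot: [-0.465, 0.534, 0.463, 0.533]
contact_force: [0.7, 0.3, -0.2]
gripper_width: 47.8
```

```bash
python3 g.py 440.5 -366 -18 172; python3 chk.py side 440.5 -366 82 26 22 60
python3 - <<'E'
import cv2
p=cv2.imread("pics/last.png"); cv2.imwrite("pics/side7.png",cv2.resize(p[90:190,340:470],None,fx=5,fy=5))
E
```

```text
turn [ 0.1  0.1 -0. ] shift [ -0.   -1.5 -25.6] pos [ 440.5 -364.5    7.6] F [ 0.7  0.3 -0.2] w 47.8 t 20.95
279 q [-22.  -16.   28.1  30.2] w [-25.3 -23.3  22.5  25.3] z [38.4 53.7 57.3]
```

View pics/side7.png

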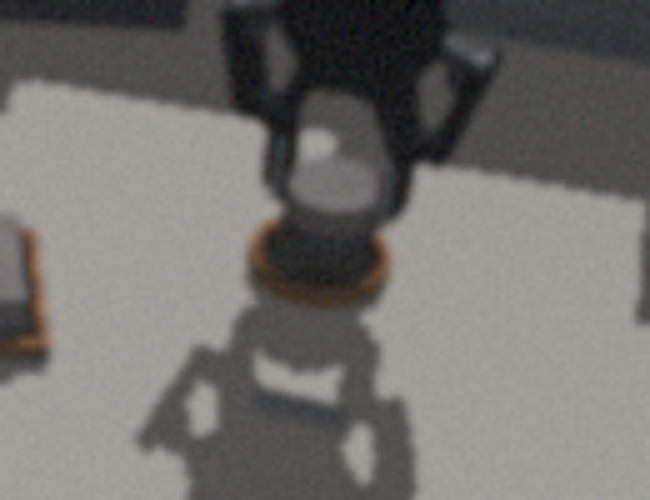

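The puck at (335,190) hangs over its stand at (320,260). Its near edge reads 3–4 mm toward the camera, so I'm correcting y by −3 while lowering.

Request:
arm_command(
  increments=[
    [[0, 0, 0], [0, -3, -8], 0.7],
    [[0, 0, 0], [0, -3, -15], 0.7],
    [[0, 0, 0], [0, -3, -20], 0.7],
    [[0, 0, 0], [0, -3, -23], 0.7],
    [[0, 0, 0], [0, -3, -24], 0.7],
  ],
)

```text
clock: 21.5
position: [440.5, -367.7, -16.7]
ee_rot: [-0.465, 0.534, 0.463, 0.533]
contact_force: [0.3, -1.0, -1.9]
gripper_width: 47.7
```

Request:
arm_command(
  increments=[
    [[0, 0, 0], [0, 0, -0.5], 0.7],
    [[0, 0, 0], [0, 0, -1], 0.7],
    [[0, 0, 0], [0, 0, -1.5], 0.7],
    [[0, 0, 0], [0, 0, -2], 0.7],
    [[0, 0, 0], [0, 0, -2], 0.7],
  ],
)

```text
clock: 22.0
position: [440.6, -367.8, -17.0]
ee_rot: [-0.465, 0.534, 0.463, 0.533]
contact_force: [-2.7, 3.1, 8.7]
gripper_width: 48.0
```

On the floor (+9 N). Release, lift, and move the arm aside for a final look.

Request:
arm_command(
  increments=[
    [[0, 0, 0], [0, 0, 0], 0.3],
    [[0, 0, 0], [0, 0, 0], 0.2],
    [[0, 0, 0], [0, 0, 0], 0.1],
    [[0, 0, 0], [0, 0, 5], 0],
    [[0, 0, 0], [0, 0, 30], 0],
  ],
)

```text
clock: 22.5
position: [438.5, -366.7, 10.8]
ee_rot: [-0.463, 0.535, 0.465, 0.533]
contact_force: [1.0, 0.2, -0.0]
gripper_width: 85.2
```

Request:
arm_command(
  increments=[
    [[0, 0, 0], [0, 0, 50], 0],
    [[0, 0, 0], [0, 0, 100], 0],
    [[0, 0, 0], [-200, -200, 130], 0],
    [[0, 0, 0], [-200, -200, 150], 0],
    [[0, 0, 0], [-200, -200, 150], 0],
  ],
)

```text
clock: 23.0
position: [333.0, -472.1, 136.1]
ee_rot: [-0.463, 0.534, 0.465, 0.532]
contact_force: [0.4, -1.2, 0.2]
gripper_width: 84.9
```

Request:
arm_command(
  increments=[
    [[0, 0, 0], [-80, -60, 0], 0],
    [[0, 0, 0], [-80, -60, 0], 0],
    [[0, 0, 0], [-80, -60, 0], 0],
    [[0, 0, 0], [-80, -60, 0], 0],
    [[0, 0, 0], [-80, -60, 0], 0],
  ],
)

```text
clock: 23.5
position: [253.4, -531.7, 136.0]
ee_rot: [-0.463, 0.534, 0.465, 0.532]
contact_force: [1.0, 0.9, -0.2]
gripper_width: 85.5
```

```bash
python3 - <<'E'
from h import *
p,d=imaging.get_image("top"); C=cloud("top",d); cv2.imwrite("pics/topF.png",cv2.resize(p[140:345,85:565],None,fx=1.66,fy=1.66))
hsv=cv2.cvtColor(p,cv2.COLOR_BGR2HSV)
for k,(u,v) in SD.items():
    m=np.zeros((480,640),bool); m[v-40:v+41,u-40:u+41]=True
    b=blob(m&(C[...,2]>19)&(C[...,2]<45),(u,v),12)
    w=m&(hsv[...,1]>90)&(hsv[...,0]<25)&(hsv[...,2]>40)
    if k=="long": w[:,332:]=0
    print(k,fit(toz("top",px(b),29)),"z",np.percentile(C[b][:,2],[5,50,95]).round(1),"stand",fit(toz("top",px(blob(w,(u,v),38)),10)))
s=readout.read_state(); print(s["position"].round(0),s["clock"])
E
```

```text
narrow (array([584.2, 287.5]), np.float32(102.5), np.float32(20.6), np.float32(76.2)) z [26.5 30.1 32.9] stand (array([586.8, 289.2]), np.float32(124.3), np.float32(43.3), np.float32(75.9))
long (array([454.9, 109. ]), np.float32(120.1), np.float32(40.0), np.float32(114.2)) z [27.7 30.5 33.3] stand (array([454.5, 109.8]), np.float32(142.9), np.float32(63.2), np.float32(114.1))
short (array([ 599.3, -281.2]), np.float32(78.0), np.float32(40.1), np.float32(109.2)) z [26.9 30.2 33.2] stand (array([ 601.3, -282.7]), np.float32(99.8), np.float32(63.1), np.float32(108.7))
round (array([ 439.9, -364. ]), np.float32(52.1), np.float32(48.8), np.float32(89.7)) z [24.3 30.2 33.5] stand (array([ 440.6, -363.9]), np.float32(74.3), np.float32(68.2), np.float32(90.6))
[ 254. -531.  136.] 23.55
```

View pics/topF.png

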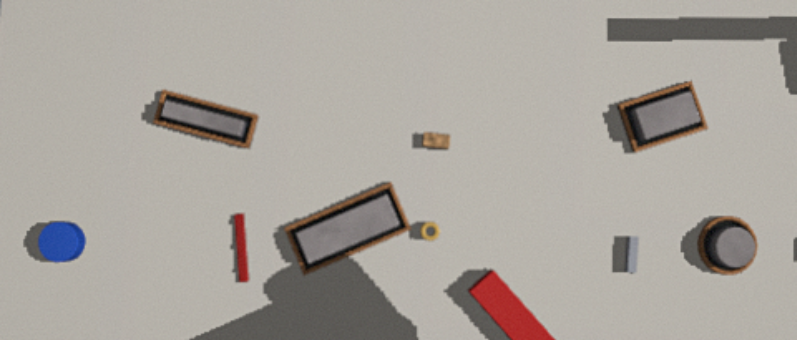

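In the final picture every stone lies in its own stand: narrow (205,118), long (347,228), short (665,113) and round (730,245). The look-alikes are untouched.

```bash
python3 -c "
from bench import arm
print(arm.job_done())"
```

```text
the job is handed in; nothing more can be done
None
```

All four stones are in their own stands, and I handed the job in at about 23.6 s of the 106 s allowed. Each stone was lowered until the wrist felt the pocket floor (6–9 N) before I let go.

- **Final check:** from the top camera, every stone's top reads about 30 mm high, against 29 mm for lying flat on the floor. The centres are within about 3 mm of their stand centres (7 mm of play), and the bars line up within 0.5°. The red and blue look-alikes were not moved, and the arm is clear of everything.
- **What disagreed:** the reported tool height was about 30 mm lower than the fingertips seen in the camera depth. Because of this the first grasp closed on air above the long stone, without touching it. I reopened, corrected the height, and every later grasp held.
- **Small offset:** the puck's near edge read 3–4 mm off centre before lowering, so I shifted it by 3 mm. It ended within 1 mm of centre.

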